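# Dig the parcel out of the pile and put it on the scale

## Robot

A 6-joint arm with a two-finger parallel gripper is mounted at the origin on the work surface. World frame = base frame: x ahead of the robot, y to its left, z up, the work surface at z = 0. Lengths are in m, angles in rad, forces in N, time in s.
With the tool pointing down it reaches from about 0.25 to 0.725 m from the base axis. Payload 4 kg.
Tool frame: the origin (TCP) lies at the very end of the fingers, on their centre line; the grasp point (between the pads) lies 19 mm behind it; z points along the fingers, y is the line along which they close (so a half turn about z gives the same grasp; the last joint's range is limited). The gripper opens to 85 mm and grips with 20 to 120 N. Pads are 22 mm wide; open, the fingers measure 114 mm over their backs; the gripper's body (76 mm by 85 mm) begins 54 mm behind the grasp point. The pads swing forward as they close: fully open they stand 13 mm farther back than shut.
Start: joints at [1.232, 0.241, 0.005, 1.335, 0, 1.571], TCP at [0.166, 0.472, 0.201] pointing down, gripper open.
Joint ranges: [-2.72, 2.72], [-1.05, 1.87], [-1.09, 1.28], [-1.99, 2.15], [-1.42, 1.44], [-3.14, 3.14]. Speed limits (rad/s): [2.79, 2.79, 3.14, 3.14, 3.14, 3.14].

## Interface

Orientations are given as a unit quaternion [x, y, z, w].
In Python, from workcell import bot, vision, workorder gives the robot as it stands.
- The arm moves only by the shell command python3 -m creep 'ROWS' [OPENING]. ROWS is JSON, a list of rows, each a list of 2 entries, a list of its own where there are three numbers: the shift along the tool's x, y, z in mm, then the turn, a rotation vector about the tool's x, y, z in rad. In form: [[[dx, dy, dz], [wx, wy, wz]], ...]. A call has 1 to 12 rows; each row shifts and turns the commanded pose from where the row before left it, along the tool's axes as they then stand; what a row does not reach is not made up. A row lasts 1/8 s, in which the tool goes at most 62.5 mm and 10.7 degrees, less where a joint would pass 70% of its speed; a pose out of reach is approached as far as the arm can. A call is refused whole if a number of a shift passes 62.5 or a number of a turn 0.188, either way. A call with a gripper value outside its range is refused whole. OPENING is the finger opening in mm, from 0 to 85.4, set as the call begins (- or left out, the last holds). The fingers move at their own pace and stop on an object; the grip force is fixed at half the most. Time passes only in rows, so rows that do not move let the fingers close. It gives the time, the measured TCP pose, the force, the opening and the grip force at its end, in the units of the state.
- bot.get_obs(): the state, without advancing time (a new reading comes with each control period).
- vision.camera(name): name is "side" or "top"; returns a dict with "image" (384x512x3 uint8, blue, green, red), "z_map" (384x512 float32, m along the optical axis (not along the pixel's ray), 0 where there is no reading), "K" (3x3 intrinsics, pixels), "rvec" (rotation vector, rad) and "tvec" (3), from world to camera coordinates, as OpenCV has them. Camera axes: x right, y down, z forward; pixel columns grow to the right and rows downward; lengths in m; the calibration is good to about 2 mm. A picture is of the moment at which its call begins.
- workorder.job_done(): hands the job in; it is judged then, once.
Trained networks look in a picture, given as the dict that the camera call returned (one of the last four; its "shot" number tells which), for a name from the list of things; names that differ only in an ending like _2 or _b are one class to them, and where a whole thing is asked for, a point or a joint stands for the part that bears it (a point fixed in the world has none). Each returns a list of dicts, best first, with "score" (0 to 1); they miss things now and then, are a little off and sometimes report something else, mostly with a low value. They report only what shows in the picture. A call takes as long as a camera call. They do not tell look-alikes from the thing itself.
- vision.spot_in(picture, query): "position" ([column, row] in pixels, amid what is visible of it).
- vision.place_of(picture, query): "position" ([column, row] in pixels: a listed point, or the origin of a listed thing).
The state is a dict: "clock": time; "joint_pos": joint angles; "joint_vel": joint speeds; "tau": joint torques, N m; "eef_pos": TCP position; "tool_rot": TCP orientation; "ft_force": force on the tool from outside, world axes, zero at the start; "ft_torque": the same for the moment, N m; "grip_width": finger opening in m; "grasp_force": force on a finger pad.
Only numpy, scipy, OpenCV 4.12 (cv2) and the standard library are available. Lean on these libraries where they do the work, as an engineer would, in place of code of your own. Each camera call takes 0.05 s, during which the arm holds its last target. There are 200 camera calls.

## Task

The small parcel has to be weighed, but desk things were piled on it. Take the pile apart one thing at a time: put the stapler lying along the long tray, the label roll down over the post of the spindle stand and the note block flat in the square holder; only when all three are put away, lift the parcel and set it on the middle of the scale's platform, its length along the platform's length. Leave the mug and the pen cup standing where they are.

Things in the scene. Friction and masses are not known exactly. Their poses are not given: they have to be found in the camera images.
- stapler_c (a point): Desk stapler, black, 115 mm long (its y axis), 32 mm wide (x), 45 mm high, flat sides, stands on its base; the point is its centre, 22.5 mm above its underside. About 0.2 kg. At the start it lies on top of the pile, bridging the label roll and the note block.
- roll_c (a point): Roll of white paper labels standing on end, 56 mm across, 40 mm high, with a 28 mm hole through it along its upright axis (z); the point is its centre, 20 mm above its underside. About 0.11 kg. At the start it stands on one half of the parcel, which half varies, partly under the stapler.
- block_c (a point): Block of white note paper, 51 x 51 mm, 40 mm high, sides along its x and y; the point is its centre, 20 mm above its underside. About 0.08 kg. At the start it lies on the other half of the parcel, partly under the stapler.
- carton_c (a point): The parcel: a closed brown cardboard carton, 170 mm long (its y axis), 62 mm wide (x), 36 mm high; the point is its centre, 18 mm above its underside. About 0.35 kg. At the start it lies on the desk at the bottom of the pile.
- tray: Long shallow grey tray with a dark mat inside, fixed to the desk, 160 mm long outside (its y axis) by 70 mm wide (x), inside 152 x 62 mm; floor 4 mm thick, walls 4 mm thick, rim 10 mm above the desk. Origin: the centre of its underside, on the desk.
- spindle: Spindle stand for a label roll, fixed to the desk: a dark round steel base 80 mm across and 8 mm high with an upright post, 10 mm in diameter, whose top is 34 mm above the desk. Origin: the centre of its underside, on the desk, below the post.
- holder: Square shallow grey holder with a dark mat inside, for the note block, fixed to the desk, 85 x 85 mm outside, inside 77 x 77 mm; floor 4 mm thick, walls 4 mm thick, rim 10 mm above the desk. Origin: the centre of its underside, on the desk.
- scale: Parcel scale, fixed to the desk: a level aluminium platform, 194 mm long (its y axis) by 144 mm wide (x), its top 50 mm above the desk and rigid; a low display, 22 mm high, stands beside it on its -x side. Origin: below the platform's centre, on the desk.
- mug: Bystander: coffee mug, 80 mm across, 95 mm high, with a handle. Origin: the centre of its underside.
- pencup: Bystander: round black pen cup, 72 mm across, 90 mm high, pens sticking out to 140 mm. Origin: the centre of its underside.
Things that resemble listed ones, but are neither listed nor needed, are in the scene too. Leave any pink look-alike of the part that bears block_c alone.

How it is judged:
By the outcome, as a careful person would: the job done as asked, in the order asked, and still so for the second after the job is handed in, with the robot touching nothing.
It also fails if it takes over 112 s, if anything falls off the work surface, if the arm or the gripper's body presses on something with over 40 N, if the wrist force passes 120 N, or if a joint passes its speed limit or range.

## Working session

There is one attempt and no reset: what is moved stays moved. The work goes in short steps, Python scripts to look and compute and a shell command to move; the robot and the scene stay as the last step left them, time stands still between calls to the robot, and variables do not carry over. Pictures are saved under pics/ and viewed, at most 14 in all, crops included, and the job is handed in when it is done.

```bash
ls; mkdir -p pics; cat > h.py <<'E'
import numpy as np, cv2
from workcell import bot, vision, workorder
from scipy.spatial.transform import Rotation as R
def cloud(p):
    K=p["K"];z=p["z_map"];v,u=np.mgrid[:z.shape[0],:z.shape[1]]
    c=np.stack([(u-K[0,2])/K[0,0]*z,(v-K[1,2])/K[1,1]*z,z],-1)
    Rm=cv2.Rodrigues(np.array(p["rvec"],float))[0]
    w=(c-np.array(p["tvec"]).ravel())@Rm
    w[z==0]=np.nan
    return w
def ray(p,uv,h):
    "world point on pixel ray at height h"
    Rm=cv2.Rodrigues(np.array(p["rvec"],float))[0];t=np.array(p["tvec"]).ravel()
    d=Rm.T@np.linalg.inv(p["K"])@np.array([uv[0],uv[1],1.]);o=-Rm.T@t
    return o+d*(h-o[2])/d[2]
E
python3 - <<'E'
from h import *
o=bot.get_obs();print(o["clock"],o["eef_pos"],o["tool_rot"])
H=dict(stapler_c=.12,roll_c=.056,block_c=.056,carton_c=.018,tray=0,spindle=0,holder=0,scale=0,mug=0,pencup=0)
for n in("top","side"):
    p=vision.camera(n);cv2.imwrite(f"pics/{n}0.png",p["image"]);np.savez(f"{n}0.npz",**{k:p[k] for k in("image","z_map","K","rvec","tvec")})
    w=cloud(p)
    for q in H:
        for d in vision.place_of(p,q)[:4]:
            if d["score"]<.2: continue
            u,v=map(int,d["position"]); 
            print(n,q,round(d["score"],2),u,v,ray(p,d["position"],H[q]).round(3),w[min(max(v,0),383),min(max(u,0),511)].round(3))
E
```

```text
pics
0.0 [0.1659409  0.47091873 0.20051504] [ 1.68586364e-01  9.85686325e-01 -1.03866607e-03 -1.65915901e-04]
top roll_c 0.46 385 238 [ 0.447 -0.312  0.056] [ 0.443 -0.291  0.117]
top block_c 0.92 347 284 [ 0.341 -0.219  0.056] [ 0.341 -0.22   0.039]
top block_c 0.67 348 222 [ 0.486 -0.225  0.056] [ 0.48  -0.213  0.107]
top tray 0.89 215 144 [0.695 0.101 0.   ] [0.694 0.101 0.004]
top spindle 0.6 247 224 [0.486 0.015 0.   ] [0.486 0.016 0.007]
top spindle 0.54 358 229 [ 0.473 -0.263  0.   ] [ 0.463 -0.233  0.115]
top holder 0.67 296 153 [ 0.67  -0.111  0.   ] [ 0.672 -0.109 -0.001]
top scale 0.69 137 231 [0.466 0.29  0.   ] [0.464 0.278 0.047]
top mug 0.58 134 148 [0.682 0.311 0.   ] [0.655 0.282 0.097]
top pencup 0.94 369 141 [ 0.702 -0.299  0.   ] [ 0.676 -0.275  0.088]
side stapler_c 0.95 262 302 [ 0.462 -0.279  0.12 ] [ 0.463 -0.275  0.114]
side roll_c 0.57 261 330 [ 0.45  -0.309  0.056] [ 0.445 -0.32   0.086]
side block_c 0.92 203 316 [ 0.342 -0.238  0.056] [ 0.343 -0.229  0.041]
side block_c 0.72 265 144 [0.658 0.234 0.056] [0.671 0.274 0.019]
side block_c 0.55 262 291 [ 0.483 -0.222  0.056] [ 0.47  -0.256  0.123]
side carton_c 0.59 262 317 [ 0.469 -0.265  0.018] [ 0.451 -0.31   0.12 ]
side spindle 0.88 237 231 [ 0.493 -0.002  0.   ] [ 0.49  -0.01   0.012]
side spindle 0.38 266 144 [0.681 0.293 0.   ] [0.672 0.27  0.022]
side holder 0.77 316 246 [ 0.669 -0.115  0.   ] [ 0.668 -0.117  0.005]
side scale 0.88 198 162 [0.461 0.282 0.   ] [0.452 0.237 0.048]
side mug 0.84 265 141 [0.684 0.303 0.   ] [0.671 0.276 0.03 ]
side pencup 0.75 359 307 [ 0.694 -0.307  0.   ] [ 0.671 -0.327  0.055]
```

View pics/top0.png

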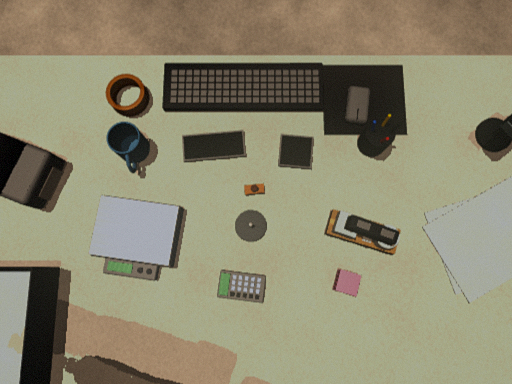

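View pics/side0.png

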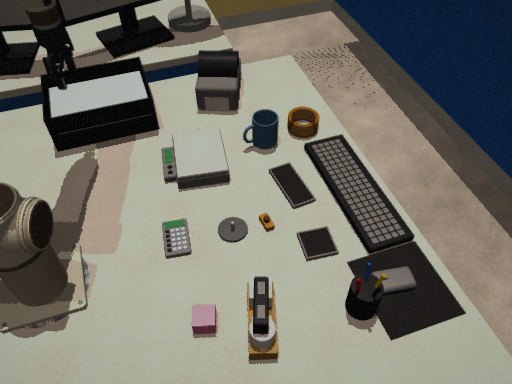

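```bash
python3 - <<'E'
from h import *
from types import SimpleNamespace
W={}
for n in("top","side"):
    p=dict(np.load(f"{n}0.npz"));W[n]=(cloud(p),p["image"])
    if n=="top":
        c=p["image"][180:330,270:430];cv2.imwrite("pics/crop0.png",cv2.resize(c,None,fx=4.5,fy=4,interpolation=cv2.INTER_CUBIC))
w=W["top"][0]
def rect(name,m):
    pts=w[m][:,:2].astype(np.float32)*1000
    (c,s,a)=cv2.minAreaRect(pts);b=cv2.boxPoints((c,s,a))
    e=[b[1]-b[0],b[2]-b[1]];e=max(e,key=np.linalg.norm)
    print(name,len(pts),np.round(c,1),np.round(s,1),"long axis deg",round(np.degrees(np.arctan2(e[1],e[0])),1),"z",np.nanmedian(w[m][:,2]).round(4))
x,y,z=w[...,0],w[...,1],w[...,2]
def near(cx,cy,r):return np.hypot(x-cx,y-cy)<r
pile=near(.465,-.265,.13)
rect("stapler",pile&(z>.09)); rect("mid",pile&(z>.06)&(z<.085));rect("carton",pile&(z>.028)&(z<.042)&(np.hypot(x-.341,y+.22)>.05))
rect("note2",near(.341,-.22,.06)&(z>.03))
rect("tray",near(.695,.101,.12)&(z>.0065)&(z<.03)); rect("holder",near(.67,-.112,.07)&(z>.0065)&(z<.03))
rect("spind",near(.488,.007,.06)&(z>.005)&(z<.02));rect("post",near(.488,.007,.06)&(z>.02))
rect("scale",near(.464,.285,.16)&(z>.043)&(z<.058)); 
E
```

```text
stapler 789 [ 464.7 -267.7] [113.9  33. ] long axis deg 69.8 z 0.1169
mid 501 [ 466.8 -264.8] [148.5  54.3] long axis deg 71.7 z 0.0762
carton 481 [ 467.7 -264.5] [169.5  62.5] long axis deg 72.8 z 0.0359
note2 493 [ 346.4 -222.6] [52. 51.] long axis deg 74.5 z 0.0399
tray 1018 [734.7 104.1] [159.3 169.8] long axis deg -85.0 z 0.0137
holder 325 [ 676.3 -106.9] [85.  86.7] long axis deg -5.3 z 0.0087
spind 725 [483.4   6.4] [84.5 78.5] long axis deg 76.2 z 0.008
post 15 [483.6   7.2] [8.7 7.4] long axis deg 0.7 z 0.0328
scale 4880 [505.9 280.8] [195.5 219.4] long axis deg -8.0 z 0.0496
```

```bash
cat >> h.py <<'E'
def rect(w,name,m):
    pts=w[m][:,:2].astype(np.float32)*1000
    if len(pts)<5: print(name,"few",len(pts));return
    (c,s,a)=cv2.minAreaRect(pts);b=cv2.boxPoints((c,s,a))
    e=max([b[1]-b[0],b[2]-b[1]],key=np.linalg.norm)
    print(name,len(pts),np.round(c,1),np.round(s,1),"long deg",round(np.degrees(np.arctan2(e[1],e[0])),1),"z",np.nanmedian(w[m][:,2]).round(4))
def near(w,cx,cy,r):return np.hypot(w[...,0]-cx,w[...,1]-cy)<r
def box(w,cx,cy,deg,a,b):
    "within half sizes a (along deg) and b"
    t=np.radians(deg);dx=w[...,0]-cx;dy=w[...,1]-cy
    return (abs(dx*np.cos(t)+dy*np.sin(t))<a)&(abs(-dx*np.sin(t)+dy*np.cos(t))<b)
E
python3 - <<'E'
from h import *
for n in("top","side"):
    p=dict(np.load(f"{n}0.npz"));w=cloud(p);z=w[...,2]
    print(n)
    rect(w,"stapler",near(w,.465,-.265,.13)&(z>.095))
    rect(w,"tray",box(w,.694,.101,95,.095,.046)&(z>.0065)&(z<.03))
    rect(w,"traymat",box(w,.694,.101,95,.073,.028)&(z<.0065))
    rect(w,"holder",box(w,.672,-.109,-5,.055,.055)&(z>.0065)&(z<.03))
    rect(w,"scale",box(w,.464,.285,82,.112,.085)&(z>.043)&(z<.058))
    rect(w,"post",near(w,.483,.007,.03)&(z>.02))
    d=w[...,0]*np.cos(np.radians(72))+w[...,1]*np.sin(np.radians(72))
    d0=.467*np.cos(np.radians(72))-.265*np.sin(np.radians(72))
    mid=box(w,.467,-.265,72,.1,.045)&(z>.068)&(z<.085)
    rect(w,"block",mid&(d-d0>.01)); rect(w,"roll",mid&(d-d0<-.01))
    pc=w[mid&(d-d0<-.01)][:,:2]
    if len(pc)>10:
        s=np.c_[2*pc,np.ones(len(pc))];r=cv2.minEnclosingCircle((pc*1000).astype(np.float32));print("roll circle",r)
    full=near(w,.467,-.265,.14)&(z>.027)&(z<.042)&~near(w,.346,-.222,.055)
    rect(w,"carton",full)
E
```

```text
top
stapler 782 [ 464.7 -267.7] [113.9  33. ] long deg 69.8 z 0.117
tray 450 [690.7 105.1] [ 72.  160.2] long deg -84.8 z 0.0088
traymat 1016 [693.8 101.6] [ 55.9 144.6] long deg -85.1 z 0.0039
holder 325 [ 676.3 -106.9] [85.  86.7] long deg -5.3 z 0.0087
scale 4869 [468.7 285.9] [195.7 144.1] long deg 82.2 z 0.0496
post 15 [483.6   7.2] [8.7 7.4] long deg 0.7 z 0.0328
block 309 [ 478.9 -224.3] [64.2 51.6] long deg 72.1 z 0.0762
roll 147 [ 449.7 -310.1] [50.6 58.7] long deg -46.1 z 0.0767
roll circle ((450.93353271484375, -305.0193176269531), 33.28738784790039)
carton 486 [ 467.7 -264.5] [169.5  62.5] long deg 72.8 z 0.0359
side
stapler 789 [ 462.  -270.2] [113.3  31.1] long deg 69.9 z 0.1172
tray 342 [688.7 102.8] [ 72.7 165. ] long deg -85.5 z 0.0088
traymat 604 [693.7 103. ] [ 55.7 141.5] long deg -85.0 z 0.0038
holder 323 [ 674.5 -108.8] [88.8 85.8] long deg 83.8 z 0.009
scale 2270 [466.5 283.6] [198.1 144.2] long deg 81.9 z 0.0498
post 19 [482.    5.4] [12.   7.4] long deg 62.3 z 0.0293
block 184 [ 479.2 -221. ] [52.7 50.4] long deg 71.3 z 0.0761
roll 364 [ 449.5 -316.2] [47.4 54.6] long deg -14.5 z 0.0766
roll circle ((450.4212646484375, -312.6374206542969), 27.900875091552734)
carton 627 [ 465.4 -268. ] [169.2  62.1] long deg 73.0 z 0.0362
```

View pics/crop0.png

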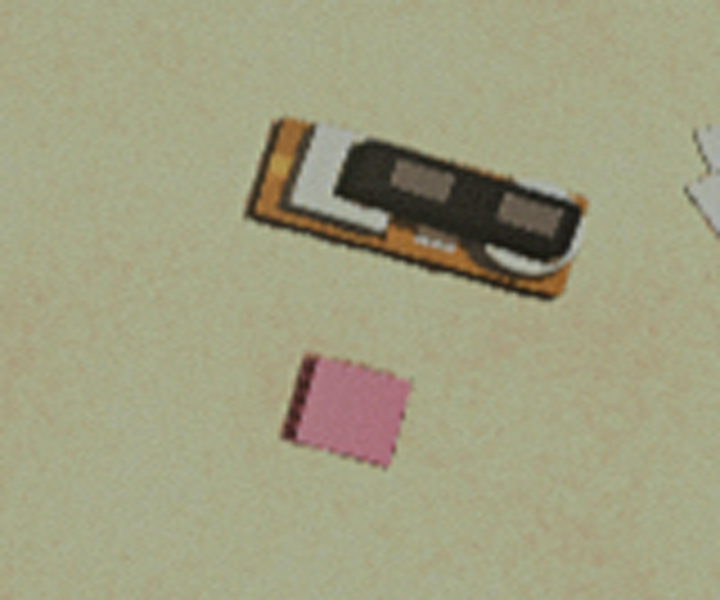

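The white block (345,222) and roll (388,236) sit on the carton under the black stapler (370,230). The look-alikes are the pink block (347,283), the orange bowl/tape (127,95), the keyboard, phone and calculator. I'm choosing the white block and the stapler on the pile, and the crop confirms both.

```bash
cat >> h.py <<'E'
def plan(x,y,z,heading,n=0,lag=0):
    "N equal rows from the present pose to x,y,z (mm) with tool y at heading (deg, mod 180)"
    o=bot.get_obs();M=R.from_quat(o["tool_rot"]).as_matrix();e=np.array(o["eef_pos"])*1000
    h=np.degrees(np.arctan2(M[1,1],M[0,1]));d=(heading-h+90)%180-90
    g=np.array([x,y])-e[:2];dist=np.linalg.norm(np.array([x,y,z])-e)
    n=n or int(max(np.ceil(dist/50),np.ceil(abs(d)/9.5),1))
    A=np.zeros((2,2))
    for k in range(n):
        a=np.radians(h+d*k/n);A+=np.array([[np.sin(a)*-1,np.cos(a)],[np.cos(a),np.sin(a)]])
    s=np.linalg.solve(A,g);p=e[:2].copy();rr=[]
    for k in range(n):
        a=np.radians(h+d*k/n);p=p+np.array([[-np.sin(a),np.cos(a)],[np.cos(a),np.sin(a)]])@s;rr.append(int(np.hypot(*p)))
    print("clock",o["clock"],"eef",e.round(1),"head",h.round(1),"q6",round(o["joint_pos"][5],2),"tilt",M[:,2].round(3),"grip",o["grip_width"],o["grasp_force"],"F",np.round(o["ft_force"],1))
    print(n,"rows of",s.round(2),round((e[2]-z)/n,2),"turn",round(-np.radians(d)/n,4),"radii",min(rr),max(rr))
E
python3 -c "
from h import *
plan(463.5,-269,200,-20,20)"
```

```text
clock 1.1 eef [166.2 471.6 201.4] head 70.6 q6 1.57 tilt [-0.  0. -1.] grip 0.08568254944082307 0.0 F [ 1.2  0.3 -0.4]
20 rows of [  0.91 -44.24] 0.07 turn -0.078 radii 167 535
```

```bash
sed -i 's/n=0,lag=0)/n=0,m=180)/; s/(heading-h+90)%180-90/(heading-h+m\/2)%m-m\/2/' h.py
python3 -c "
from h import *
plan(463.5,-269,200,-20,20,360)"
```

```text
clock 1.1 eef [166.2 471.6 201.4] head 70.6 q6 1.57 tilt [-0.  0. -1.] grip 0.08568254944082307 0.0 F [ 1.2  0.3 -0.4]
20 rows of [-44.15  -4.39] 0.07 turn 0.079 radii 492 535
```

```bash
python3 -m creep '[[[-44,-4.4,0],[0,0,0.079]],[[-44,-4.4,0],[0,0,0.079]],[[-44,-4.4,0],[0,0,0.079]],[[-44,-4.4,0],[0,0,0.079]],[[-44,-4.4,0],[0,0,0.079]],[[-44,-4.4,0],[0,0,0.079]],[[-44,-4.4,0],[0,0,0.079]],[[-44,-4.4,0],[0,0,0.079]],[[-44,-4.4,0],[0,0,0.079]],[[-44,-4.4,0],[0,0,0.079]]]' 85
python3 -c "
from h import *
plan(463.5,-269,160,-20,10,360)"
```

```text
clock: 2.35
eef_pos: [0.469, 0.163, 0.2014]
tool_rot: [0.536, 0.844, 0.0, 0.0]
ft_force: [0.2, -0.1, -0.3]
grip_width: 0.085
grasp_force: 0.0
clock 2.35 eef [469.  163.  201.4] head 25.2 q6 1.47 tilt [ 0.  0. -1.] grip 0.08500068695069952 0.0 F [ 0.2 -0.1 -0.3]
10 rows of [-44.12  -4.31] 4.14 turn 0.0788 radii 498 535
```

```bash
python3 -m creep '[[[-44,-4.3,0],[0,0,0.079]],[[-44,-4.3,0],[0,0,0.079]],[[-44,-4.3,0],[0,0,0.079]],[[-44,-4.3,0],[0,0,0.079]],[[-44,-4.3,0],[0,0,0.079]],[[-44,-4.3,0],[0,0,0.079]],[[-44,-4.3,0],[0,0,0.079]],[[-44,-4.3,10],[0,0,0.079]],[[-44,-4.3,10],[0,0,0.079]],[[-44,-4.3,20],[0,0,0.079]],[[0,0,0],[0,0,0]]]'
python3 -c "
from h import *
plan(463.5,-269,90,-20,3)"
```

```text
clock: 3.72
eef_pos: [0.4613, -0.2684, 0.1596]
tool_rot: [0.82, 0.572, -0.001, -0.002]
ft_force: [0.1, 1.2, 0.1]
grip_width: 0.0851
grasp_force: 0.0
clock 3.725 eef [ 461.3 -268.4  159.6] head -20.2 q6 1.4 tilt [-0.003  0.001 -1.   ] grip 0.08508848912132827 0.0 F [0.1 1.2 0.1]
3 rows of [0.06 0.77] 23.19 turn -0.0013 radii 534 535
```

```bash
python3 -m creep '[[[0,0.8,23],[0,0,0]],[[0,0.8,23],[0,0,0]],[[0,0.8,23],[0,0,0]],[[0,0,0],[0,0,0]]]'
python3 -m creep '[[[0,0,0],[0,0,0]],[[0,0,0],[0,0,0]],[[0,0,0],[0,0,0]],[[0,0,0],[0,0,0]],[[0,0,0],[0,0,0]],[[0,0,0],[0,0,0]],[[0,0,0],[0,0,0]],[[0,0,0],[0,0,0]]]' 25
```

```text
clock: 4.22
eef_pos: [0.4649, -0.2657, 0.0911]
tool_rot: [0.818, 0.575, -0.001, -0.002]
ft_force: [-0.1, 0.2, 0.8]
grip_width: 0.0847
grasp_force: 0.0
clock: 5.22
eef_pos: [0.4658, -0.2673, 0.0924]
tool_rot: [0.819, 0.574, -0.0, -0.0]
ft_force: [0.4, 0.8, 0.5]
grip_width: 0.0251
grasp_force: 0.0
```

```bash
python3 - <<'E'
from h import *
p=vision.camera("side");cv2.imwrite("pics/s1.png",cv2.resize(p["image"][200:384,160:400],None,fx=3,fy=3,interpolation=cv2.INTER_CUBIC))
o=bot.get_obs();print(o["eef_pos"],o["grip_width"],o["grasp_force"])
E
```

```text
[ 0.46575704 -0.2673049   0.09236333] 0.024791090838133963 0.0
```

View pics/s1.png

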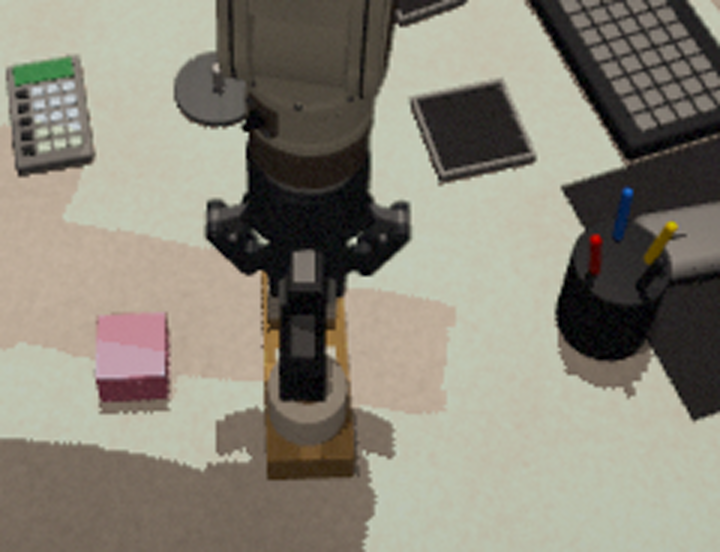

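The side crop shows the gripper over the stapler at (303,330), fingers on either side, with the roll still below it at (305,410). I'll close further.

```bash
python3 -m creep '[[[0,0,0],[0,0,0]],[[0,0,0],[0,0,0]],[[0,0,0],[0,0,0]]]' 15
```

```text
clock: 5.65
eef_pos: [0.4658, -0.2673, 0.0924]
tool_rot: [0.819, 0.574, -0.0, -0.0]
ft_force: [0.7, 0.1, -1.0]
grip_width: 0.015
grasp_force: 0.0
```

```bash
python3 - <<'E'
from h import *
o=[]
for n in("side","top"):
    p=vision.camera(n);w=cloud(p);z=w[...,2]
    o.append(cv2.resize(p["image"][200:384,210:330] if n=="side" else p["image"][170:290,300:440],(400,560),interpolation=cv2.INTER_CUBIC))
    rect(w,n+" dark low",near(w,.464,-.268,.09)&(z>.095)&(z<.122)&(p["image"].max(-1)<70))
    b=near(w,.464,-.268,.12)&(z>.085)&(z<.16)
    for zz in np.arange(.085,.16,.01): rect(w,f"{n} {zz:.3f}",b&(z>zz)&(z<zz+.01))
cv2.imwrite("pics/s2.png",np.hstack(o))
E
```

```text
side dark low 440 [ 458.4 -280. ] [91.2 30.9] long deg 70.1 z 0.1168
side 0.085 24 [ 444.3 -320. ] [ 8.8 30.9] long deg -20.6 z 0.0859
side 0.095 10 [ 444.1 -320.6] [ 3.6 30.3] long deg -18.2 z 0.1035
side 0.105 90 [ 457.6 -282.1] [86.8 30.9] long deg 69.9 z 0.1131
side 0.115 448 [ 459.3 -278.5] [92.1 30.3] long deg 69.8 z 0.1183
side 0.125 21 [ 463.2 -278. ] [ 5.9 38.8] long deg -20.8 z 0.1312
side 0.135 34 [ 462.4 -277.2] [ 6.5 40.6] long deg -20.2 z 0.139
side 0.145 32 [ 462.3 -277.4] [ 6.8 40.2] long deg -18.5 z 0.1499
side 0.155 17 [ 464.4 -273.9] [23.8 21.5] long deg 1.7 z 0.1579
top dark low 273 [ 463.6 -266.3] [112.8  29.8] long deg 69.8 z 0.116
top 0.085 21 [ 463.6 -233.9] [64.  22.3] long deg 47.5 z 0.089
top 0.095 22 [ 453.5 -255.3] [107.5  25.6] long deg 55.1 z 0.0998
top 0.105 89 [ 465.1 -266.9] [112.8  32.9] long deg 70.0 z 0.1129
top 0.115 281 [ 465.  -266.4] [109.5  30.4] long deg 70.6 z 0.1177
top 0.125 15 [ 469.6 -255.4] [13.  31.2] long deg -25.8 z 0.1299
top 0.135 12 [ 464.2 -256.4] [ 7.4 32.1] long deg -0.6 z 0.1397
top 0.145 7 [ 456.3 -253.7] [15.1  2.9] long deg 3.7 z 0.1507
top 0.155 few 2
```

View pics/s2.png

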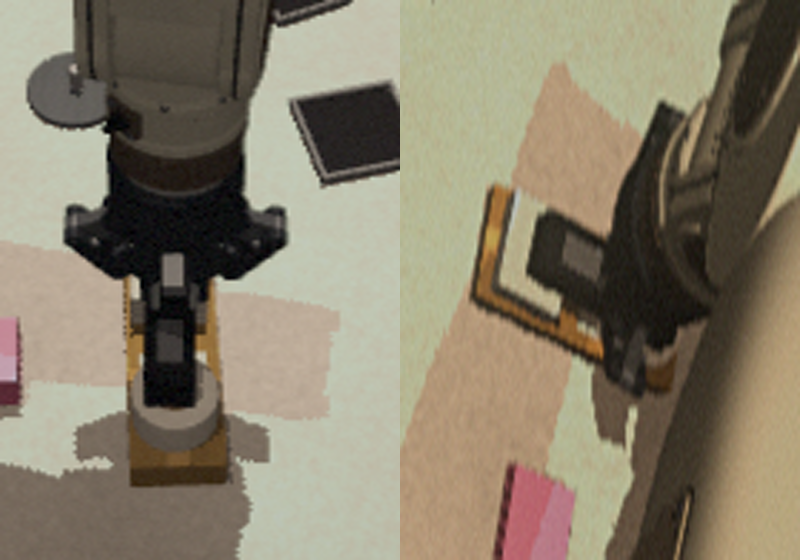

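```bash
python3 -m creep '[[[0,0,0],[0,0,0]],[[0,0,0],[0,0,0]],[[0,0,0],[0,0,0]],[[0,0,0],[0,0,0]],[[0,0,0],[0,0,0]],[[0,0,-20],[0,0,0]],[[0,0,-20],[0,0,0]],[[0,0,-20],[0,0,0]],[[0,0,0],[0,0,0]]]' 60
python3 - <<'E'
from h import *
p=vision.camera("side");w=cloud(p);z=w[...,2]
c=p["image"][220:384,190:330];cv2.imwrite("pics/s3.png",cv2.resize(c,None,fx=4,fy=3.6,interpolation=cv2.INTER_CUBIC))
b=near(w,.464,-.268,.09)&(z>.1)&(z<.25)
for zz in np.arange(.105,.25,.01): rect(w,f"{zz:.3f}",b&(z>zz)&(z<zz+.01))
E
```

```text
clock: 6.88
eef_pos: [0.467, -0.268, 0.154]
tool_rot: [0.819, 0.574, 0.001, 0.002]
ft_force: [0.1, -0.0, 0.4]
grip_width: 0.0598
grasp_force: 0.0
0.105 151 [ 462.1 -269.8] [114.4  31.1] long deg 69.9 z 0.1137
0.115 622 [ 462.7 -269.4] [110.8  30.4] long deg 69.6 z 0.1179
0.125 few 1
0.135 few 0
0.145 few 0
0.155 few 0
0.165 few 0
0.175 few 0
0.185 few 2
0.195 37 [ 463.5 -278.5] [ 7.1 84.8] long deg -19.5 z 0.2003
0.205 38 [ 463.6 -278. ] [ 7.3 84.2] long deg -19.4 z 0.2099
0.215 38 [ 463.5 -277.4] [ 6.7 86.8] long deg -20.2 z 0.2195
0.225 33 [ 458.6 -277.8] [  8.1 106.5] long deg -19.4 z 0.2315
0.235 213 [ 465.9 -270.5] [ 25.7 122.1] long deg -19.6 z 0.2415
0.245 63 [ 466.  -270.8] [ 25.2 125. ] long deg -20.8 z 0.2472
```

View pics/s3.png

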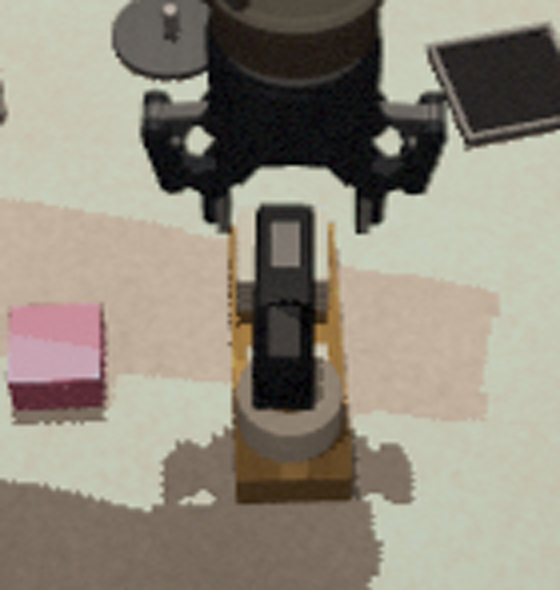

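The crop shows the open fingertips at (215,230) and (365,230), about z 0.19 although the TCP reads 0.154. So the real tips sit roughly 30–40 mm above the reported TCP, and the stapler is untouched. I'll go lower, watching the force.

```bash
python3 -m creep '[[[0,-2,25],[0,0,0]],[[0,-1,25],[0,0,0]],[[0,0,20],[0,0,0]],[[0,0,15],[0,0,0]],[[0,0,8],[0,0,0]],[[0,0,0],[0,0,0]]]' 60
python3 -m creep '[[[0,0,0],[0,0,0]],[[0,0,0],[0,0,0]],[[0,0,0],[0,0,0]],[[0,0,0],[0,0,0]],[[0,0,0],[0,0,0]],[[0,0,0],[0,0,0]]]' 20
```

```text
clock: 7.68
eef_pos: [0.4626, -0.2661, 0.0588]
tool_rot: [0.819, 0.574, -0.0, -0.001]
ft_force: [0.4, -0.1, 0.0]
grip_width: 0.06
grasp_force: 0.0
clock: 8.43
eef_pos: [0.4638, -0.2667, 0.0605]
tool_rot: [0.819, 0.574, 0.0, 0.001]
ft_force: [-0.1, -0.4, 5.7]
grip_width: 0.031
grasp_force: 60.4
```

```bash
python3 -m creep '[[[0,0,-10],[0,0,0]],[[0,0,-30],[0,0,0]],[[0,0,-40],[0,0,0]],[[0,0,-40],[0,0,0]],[[0,0,0],[0,0,0]]]'
python3 -c "
from h import *
plan(691,104,180,5,12)"
```

```text
clock: 9.05
eef_pos: [0.4649, -0.2674, 0.1829]
tool_rot: [0.819, 0.574, 0.001, 0.003]
ft_force: [-0.2, 0.3, -2.2]
grip_width: 0.0312
grasp_force: 59.9
clock 9.05 eef [ 464.9 -267.4  182.9] head -19.9 q6 1.4 tilt [ 0.006 -0.003 -1.   ] grip 0.031182129980337883 59.902260303497314 F [-0.2  0.3 -2.2]
12 rows of [33.66 14.17] 0.24 turn -0.0363 radii 545 698
```

```bash
python3 -m creep '[[[33.7,14.2,0],[0,0,-0.036]],[[33.7,14.2,0],[0,0,-0.036]],[[33.7,14.2,0],[0,0,-0.036]],[[33.7,14.2,0],[0,0,-0.036]],[[33.7,14.2,0],[0,0,-0.036]],[[33.7,14.2,0],[0,0,-0.036]],[[33.7,14.2,0],[0,0,-0.036]],[[33.7,14.2,0],[0,0,-0.036]],[[33.7,14.2,0],[0,0,-0.036]],[[33.7,14.2,0],[0,0,-0.036]],[[33.7,14.2,0],[0,0,-0.036]],[[33.7,14.2,0],[0,0,-0.036]]]'
python3 -m creep '[[[0,0,0],[0,0,0]],[[0,0,0],[0,0,0]]]'
python3 - <<'E'
from h import *
plan(691,104,0,5)
for n in("top","side"):
    p=vision.camera(n);w=cloud(p);z=w[...,2]
    b=box(w,.691,.104,95,.08,.06)&(z>.14)&(p["image"].max(-1)<90)
    rect(w,n,b&(z<.245)); print([(round(a,3),int((b&(z>a)&(z<a+.01)).sum())) for a in np.arange(.14,.27,.01)])
    rect(w,n+" low part",b&(z<.21))
E
```

```text
clock: 10.55
eef_pos: [0.6894, 0.1061, 0.1766]
tool_rot: [0.676, 0.737, -0.002, -0.001]
ft_force: [0.3, -0.2, -2.2]
grip_width: 0.0308
grasp_force: 59.8
clock: 10.8
eef_pos: [0.6891, 0.1049, 0.1773]
tool_rot: [0.677, 0.736, -0.002, -0.001]
ft_force: [-0.0, 0.4, -2.8]
grip_width: 0.031
grasp_force: 60.0
clock 10.8 eef [689.1 104.9 177.3] head 4.8 q6 1.64 tilt [-0.004 -0.001 -1.   ] grip 0.0309758254403362 59.987438321113586 F [-0.   0.4 -2.8]
4 rows of [-0.25  0.46] 44.32 turn -0.0008 radii 697 698
top 155 [693.2  56. ] [31.  18.2] long deg 2.7 z 0.2319
[(np.float64(0.14), 0), (np.float64(0.15), 0), (np.float64(0.16), 0), (np.float64(0.17), 0), (np.float64(0.18), 0), (np.float64(0.19), 15), (np.float64(0.2), 20), (np.float64(0.21), 4), (np.float64(0.22), 18), (np.float64(0.23), 98), (np.float64(0.24), 0), (np.float64(0.25), 0), (np.float64(0.26), 0)]
top low part 35 [692.8  53.3] [29.7 12.5] long deg 0.7 z 0.2002
side 603 [688.   95.5] [111.4  60.8] long deg 78.4 z 0.2316
[(np.float64(0.14), 0), (np.float64(0.15), 0), (np.float64(0.16), 0), (np.float64(0.17), 0), (np.float64(0.18), 0), (np.float64(0.19), 44), (np.float64(0.2), 99), (np.float64(0.21), 34), (np.float64(0.22), 102), (np.float64(0.23), 293), (np.float64(0.24), 50), (np.float64(0.25), 81), (np.float64(0.26), 113)]
side low part 143 [679.2  99.1] [ 30.5 115.2] long deg -76.5 z 0.2013
```

```bash
python3 -m creep '[[[0,0.5,45],[0,0,0]],[[0,0.5,45],[0,0,0]],[[0,0.5,45],[0,0,0]],[[0,0.5,30],[0,0,0]],[[0,0,15],[0,0,0]],[[0,0,0],[0,0,0]]]'
python3 -m creep '[[[0,0,2],[0,0,0]],[[0,0,2],[0,0,0]],[[0,0,2],[0,0,0]],[[0,0,0],[0,0,0]]]'
```

```text
clock: 11.65
eef_pos: [0.6913, 0.1045, -0.0014]
tool_rot: [0.677, 0.736, -0.001, -0.001]
ft_force: [0.4, 0.4, -1.3]
grip_width: 0.0311
grasp_force: 60.0
clock: 12.15
eef_pos: [0.6921, 0.1055, -0.0064]
tool_rot: [0.677, 0.736, 0.0, 0.0]
ft_force: [0.3, -0.8, -1.9]
grip_width: 0.0311
grasp_force: 60.0
```

```bash
python3 -m creep '[[[0,0,2],[0,0,0]],[[0,0,1.5],[0,0,0]],[[0,0,0],[0,0,0]]]'
```

```text
clock: 12.52
eef_pos: [0.6919, 0.1054, -0.0104]
tool_rot: [0.677, 0.736, -0.0, -0.0]
ft_force: [-0.3, 0.2, -2.2]
grip_width: 0.0307
grasp_force: 60.0
```

```bash
python3 -m creep '[[[0,0,1],[0,0,0]],[[0,0,1],[0,0,0]],[[0,0,0],[0,0,0]]]'
```

```text
clock: 12.9
eef_pos: [0.6922, 0.1054, -0.0114]
tool_rot: [0.677, 0.736, 0.0, 0.0]
ft_force: [-1.6, -0.6, 2.1]
grip_width: 0.0313
grasp_force: 60.3
```

```bash
python3 -m creep '[[[0,0,0],[0,0,0]],[[0,0,0],[0,0,0]],[[0,0,0],[0,0,0]],[[0,0,0],[0,0,0]],[[0,0,-15],[0,0,0]],[[0,0,-40],[0,0,0]],[[0,0,-50],[0,0,0]],[[0,0,-50],[0,0,0]],[[0,0,0],[0,0,0]]]' 75
python3 - <<'E'
from h import *
p=vision.camera("side");w=cloud(p);z=w[...,2]
rect(w,"stapler in tray",box(w,.691,.104,95,.07,.04)&(z>.03)&(z<.06))
p=vision.camera("top");w=cloud(p);z=w[...,2]
pile=near(w,.467,-.265,.1)
b=pile&(z>.07)&(z<.09);d=(w[...,0]-.467)*np.cos(1.257)+(w[...,1]+.265)*np.sin(1.257)
rect(w,"block",b&(d>0));rect(w,"roll",b&(d<0));print(cv2.minEnclosingCircle((w[b&(d<0)][:,:2]*1000).astype(np.float32)))
print("above",(pile&(z>.09)).sum())
plan(451,-309,185,-18,12)
E
```

```text
clock: 14.02
eef_pos: [0.696, 0.106, 0.1511]
tool_rot: [0.677, 0.736, 0.005, 0.004]
ft_force: [-0.1, 0.5, 0.3]
grip_width: 0.0752
grasp_force: 0.0
stapler in tray 403 [690.9 102.1] [ 33.2 115.6] long deg -86.2 z 0.0444
block 496 [ 481.  -218.5] [51.  51.7] long deg -18.6 z 0.0759
roll 361 [ 452.5 -310.1] [53.6 54.4] long deg -89.0 z 0.076
((452.6191101074219, -309.92510986328125), 28.06487464904785)
above 0
clock 14.125 eef [692.8 105.5 144.9] head 4.8 q6 1.64 tilt [ 0.003  0.    -1.   ] grip 0.07479665944919119 0.0 F [-0.4  0.9 -1.3]
12 rows of [-36.6  -16.77] -3.34 turn 0.0332 radii 546 682
```

```bash
python3 -m creep '[[[-36.6,-16.8,0],[0,0,0.033]],[[-36.6,-16.8,0],[0,0,0.033]],[[-36.6,-16.8,0],[0,0,0.033]],[[-36.6,-16.8,0],[0,0,0.033]],[[-36.6,-16.8,0],[0,0,0.033]],[[-36.6,-16.8,0],[0,0,0.033]],[[-36.6,-16.8,0],[0,0,0.033]],[[-36.6,-16.8,0],[0,0,0.033]],[[-36.6,-16.8,0],[0,0,0.033]],[[-36.6,-16.8,0],[0,0,0.033]],[[-36.6,-16.8,0],[0,0,0.033]],[[-36.6,-16.8,0],[0,0,0.033]]]' 80
python3 -m creep '[[[0,0,0],[0,0,0]],[[0,0,0],[0,0,0]]]'
python3 -c "
from h import *
plan(451.5,-311,15,-18,4)"
```

```text
clock: 15.62
eef_pos: [0.4483, -0.3096, 0.1413]
tool_rot: [0.809, 0.588, -0.001, -0.002]
ft_force: [0.8, 0.2, 1.2]
grip_width: 0.0802
grasp_force: 0.0
clock: 15.88
eef_pos: [0.4497, -0.3088, 0.1419]
tool_rot: [0.808, 0.589, -0.0, -0.001]
ft_force: [-0.3, 0.3, -0.1]
grip_width: 0.0796
grasp_force: 0.0
clock 15.875 eef [ 449.7 -308.8  141.9] head -17.9 q6 1.28 tilt [-0.002  0.002 -1.   ] grip 0.07964373008903132 0.0 F [-0.3  0.3 -0.1]
4 rows of [-0.38  0.59] 31.73 turn 0.0005 radii 546 548
```

```bash
python3 -m creep '[[[-0.4,0.6,40],[0,0,0]],[[-0.4,0.6,40],[0,0,0]],[[-0.4,0.6,30],[0,0,0]],[[-0.4,0.6,15],[0,0,0]],[[0,0,0],[0,0,0]]]'
python3 -m creep '[[[0,0,0],[0,0,0]],[[0,0,0],[0,0,0]],[[0,0,0],[0,0,0]],[[0,0,0],[0,0,0]],[[0,0,0],[0,0,0]]]' 46
```

```text
clock: 16.5
eef_pos: [0.4519, -0.3105, 0.0169]
tool_rot: [0.808, 0.589, -0.0, -0.001]
ft_force: [-0.5, -0.3, 0.3]
grip_width: 0.0802
grasp_force: 0.0
clock: 17.12
eef_pos: [0.4536, -0.3126, 0.02]
tool_rot: [0.808, 0.589, 0.001, 0.002]
ft_force: [0.2, 0.6, 7.2]
grip_width: 0.0544
grasp_force: 63.7
```

```bash
python3 -m creep '[[[0,0,-10],[0,0,0]],[[0,0,-30],[0,0,0]],[[0,0,-40],[0,0,0]],[[0,0,-40],[0,0,0]],[[0,0,0],[0,0,0]]]'
python3 -c "
from h import *
plan(482.8,6.3,130,12,9)"
```

```text
clock: 17.75
eef_pos: [0.4543, -0.3133, 0.1422]
tool_rot: [0.808, 0.589, 0.001, 0.004]
ft_force: [0.7, -0.8, -1.0]
grip_width: 0.0543
grasp_force: 63.4
clock 17.75 eef [ 454.3 -313.3  142.2] head -17.9 q6 1.28 tilt [ 0.007 -0.005 -1.   ] grip 0.054305578454212536 63.39950557798147 F [ 0.7 -0.8 -1. ]
9 rows of [36.06  0.31] 1.36 turn -0.058 radii 482 542
```

```bash
python3 -m creep '[[[36,0.3,0],[0,0,-0.058]],[[36,0.3,0],[0,0,-0.058]],[[36,0.3,0],[0,0,-0.058]],[[36,0.3,0],[0,0,-0.058]],[[36,0.3,0],[0,0,-0.058]],[[36,0.3,0],[0,0,-0.058]],[[36,0.3,0],[0,0,-0.058]],[[36,0.3,0],[0,0,-0.058]],[[36,0.3,0],[0,0,-0.058]],[[0,0,0],[0,0,0]],[[0,0,0],[0,0,0]]]'
python3 - <<'E'
from h import *
p=vision.camera("side");w=cloud(p);z=w[...,2]
b=near(w,.483,.006,.05)&(z>.12)&(z<.19)&(p["image"].min(-1)>100)
rect(w,"roll",b);print("zmin",np.nanpercentile(z[b],[1,99]).round(4)); rect(w,"bottom",b&(z<np.nanpercentile(z[b],40)))
# circle fit with known radius to the vertical side
from scipy.optimize import least_squares
q=w[b&(z<np.nanpercentile(z[b],50))][:,:2]*1000
r=least_squares(lambda c:np.hypot(*(q-c).T)-28,[483,6],loss="soft_l1");print("centre",r.x.round(1),np.abs(r.fun).mean().round(2))
plan(482.8,6.3,0,12,4)
cv2.imwrite("pics/s4.png",cv2.resize(p["image"][150:270,180:320],None,fx=4,fy=4))
E
```

```text
clock: 19.12
eef_pos: [0.4799, 0.0072, 0.1373]
tool_rot: [0.629, 0.777, -0.001, -0.0]
ft_force: [-0.0, 0.3, -1.1]
grip_width: 0.0544
grasp_force: 63.4
roll 18 [485.9 -11. ] [61.7 19. ] long deg 9.6 z 0.1637
zmin [0.1541 0.1819]
bottom 7 [479.4 -13.5] [50.3 15.9] long deg 2.8 z 0.1557
centre [478.7   6.8] 0.31
clock 19.175 eef [480.    6.8 137.4] head 12.0 q6 1.38 tilt [-0.001 -0.    -1.   ] grip 0.054281389712056864 63.36210239678621 F [ 0.6  0.3 -0.2]
4 rows of [-0.27  0.65] 34.36 turn -0.0001 radii 480 482
```

View pics/s4.png

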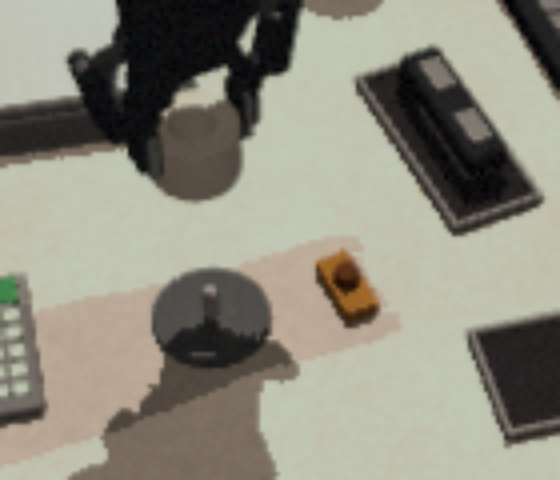

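The side crop shows the roll held level at (197,150) above the post (210,290), with the stapler lying in the tray (455,130).

```bash
python3 -m creep '[[[-0.5,3,30],[0,0,0]],[[0,0,40],[0,0,0]],[[0,0,20],[0,0,0]],[[0,0,0],[0,0,0]],[[0,0,15],[0,0,0]],[[0,0,15],[0,0,0]],[[0,0,14],[0,0,0]],[[0,0,0],[0,0,0]]]'
```

```text
clock: 20.18
eef_pos: [0.4829, 0.0073, 0.0035]
tool_rot: [0.629, 0.777, -0.0, -0.001]
ft_force: [-0.2, 0.3, -0.6]
grip_width: 0.0542
grasp_force: 63.4
```

```bash
python3 -m creep '[[[0,0,3],[0,0,0]],[[0,0,3],[0,0,0]],[[0,0,2],[0,0,0]],[[0,0,0],[0,0,0]]]'
```

```text
clock: 20.68
eef_pos: [0.4833, 0.0077, -0.0041]
tool_rot: [0.629, 0.777, -0.0, -0.0]
ft_force: [-0.2, -0.3, -0.6]
grip_width: 0.0541
grasp_force: 63.4
```

```bash
python3 -m creep '[[[0,0,2],[0,0,0]],[[0,0,1.5],[0,0,0]],[[0,0,0],[0,0,0]]]'
```

```text
clock: 21.05
eef_pos: [0.4832, 0.0076, -0.0077]
tool_rot: [0.629, 0.777, -0.0, -0.0]
ft_force: [-0.0, 0.0, -1.1]
grip_width: 0.0542
grasp_force: 63.4
```

```bash
python3 -m creep '[[[0,0,1],[0,0,0]],[[0,0,1],[0,0,0]],[[0,0,0],[0,0,0]]]'
```

```text
clock: 21.42
eef_pos: [0.4835, 0.0076, -0.0081]
tool_rot: [0.629, 0.777, 0.0, 0.0]
ft_force: [-4.9, 0.3, 11.8]
grip_width: 0.0543
grasp_force: 64.6
```

```bash
python3 -m creep '[[[0,0,-1],[0,0,0]],[[0,0,0],[0,0,0]],[[0,0,0],[0,0,0]],[[0,0,0],[0,0,0]],[[0,0,-10],[0,0,0]],[[0,0,-40],[0,0,0]],[[0,0,-50],[0,0,0]],[[0,0,-50],[0,0,0]],[[0,0,0],[0,0,0]],[[0,0,0],[0,0,0]]]' 78
python3 - <<'E'
from h import *
p=vision.camera("side");w=cloud(p);z=w[...,2]
b=near(w,.483,.006,.05)&(z>.04)&(z<.06);rect(w,"roll top",b)
plan(480,-219.8,130,-18,7)
E
```

```text
clock: 22.68
eef_pos: [0.4832, 0.0076, 0.1416]
tool_rot: [0.629, 0.777, 0.0, 0.0]
ft_force: [-1.0, -0.2, -1.2]
grip_width: 0.078
grasp_force: 0.0
roll top 256 [482.4   5.9] [55.3 52.1] long deg 70.4 z 0.0473
clock 22.725 eef [482.5   7.6 140.7] head 12.0 q6 1.38 tilt [-0.002 -0.    -1.   ] grip 0.07785188376364817 0.0 F [-0.5 -1.  -0.6]
7 rows of [-32.86   0.11] 1.53 turn 0.0749 radii 490 527
```

```bash
python3 -m creep '[[[-33,0,0],[0,0,0.075]],[[-33,0,0],[0,0,0.075]],[[-33,0,0],[0,0,0.075]],[[-33,0,0],[0,0,0.075]],[[-33,0,0],[0,0,0.075]],[[-33,0,0],[0,0,0.075]],[[-33,0,0],[0,0,0.075]],[[0,0,0],[0,0,0]],[[0,0,0],[0,0,0]]]'
python3 -c "
from h import *
plan(480,-219.8,12,-18,4)"
```

```text
clock: 23.85
eef_pos: [0.4791, -0.2201, 0.1401]
tool_rot: [0.809, 0.588, -0.001, -0.001]
ft_force: [-0.1, 0.3, -0.7]
grip_width: 0.0776
grasp_force: 0.0
clock 23.85 eef [ 479.1 -220.1  140.1] head -18.0 q6 1.45 tilt [-0.002  0.002 -1.   ] grip 0.07764385499463965 0.0 F [-0.1  0.3 -0.7]
4 rows of [0.14 0.19] 32.02 turn -0.0001 radii 527 527
```

```bash
python3 -m creep '[[[0,0.5,40],[0,0,0]],[[0,0.5,40],[0,0,0]],[[0,0,30],[0,0,0]],[[0,0,18],[0,0,0]],[[0,0,0],[0,0,0]]]'
python3 -m creep '[[[0,0,0],[0,0,0]],[[0,0,0],[0,0,0]],[[0,0,0],[0,0,0]],[[0,0,0],[0,0,0]],[[0,0,0],[0,0,0]]]' 42
python3 -m creep '[[[0,0,-10],[0,0,0]],[[0,0,-30],[0,0,0]],[[0,0,-40],[0,0,0]],[[0,0,-40],[0,0,0]],[[0,0,0],[0,0,0]],[[0,0,0],[0,0,0]]]'
python3 -c "
from h import *
plan(675.4,-107.9,130,-5.5,6)"
```

```text
clock: 24.48
eef_pos: [0.4793, -0.2191, 0.0115]
tool_rot: [0.809, 0.588, -0.001, -0.002]
ft_force: [0.7, -0.3, -0.8]
grip_width: 0.0779
grasp_force: 0.0
clock: 25.1
eef_pos: [0.4821, -0.2214, 0.0147]
tool_rot: [0.809, 0.587, 0.001, 0.001]
ft_force: [-0.1, 1.7, 5.5]
grip_width: 0.0503
grasp_force: 63.9
clock: 25.85
eef_pos: [0.4803, -0.2209, 0.1329]
tool_rot: [0.809, 0.587, -0.0, -0.0]
ft_force: [-1.1, -0.4, -0.7]
grip_width: 0.0504
grasp_force: 63.3
clock 25.85 eef [ 480.3 -220.9  132.9] head -18.1 q6 1.45 tilt [-0.001  0.    -1.   ] grip 0.050405971404412345 63.34092378616333 F [-1.1 -0.4 -0.7]
6 rows of [25.63 27.59] 0.49 turn -0.0365 radii 553 683
```

```bash
python3 -m creep '[[[25.6,27.6,0],[0,0,-0.0365]],[[25.6,27.6,0],[0,0,-0.0365]],[[25.6,27.6,0],[0,0,-0.0365]],[[25.6,27.6,0],[0,0,-0.0365]],[[25.6,27.6,0],[0,0,-0.0365]],[[25.6,27.6,0],[0,0,-0.0365]],[[0,0,0],[0,0,0]],[[0,0,0],[0,0,0]]]'
python3 - <<'E'
from h import *
p=vision.camera("side");w=cloud(p);z=w[...,2]
b=near(w,.675,-.108,.06)&(z>.11)&(z<.22)&(p["image"].min(-1)>100)
rect(w,"block",b);print("z",np.nanpercentile(z[b],[1,99]).round(4))
plan(675.4,-107.9,0,-5.5,4)
E
```

```text
clock: 26.85
eef_pos: [0.6746, -0.1082, 0.1312]
tool_rot: [0.74, 0.672, -0.002, -0.002]
ft_force: [0.2, -0.6, -0.7]
grip_width: 0.0501
grasp_force: 63.2
block 74 [ 673.9 -108.9] [52.3 50.9] long deg 84.8 z 0.192
z [0.152 0.195]
clock 26.9 eef [ 674.6 -108.7  131.9] head -5.5 q6 1.51 tilt [-0.003  0.    -1.   ] grip 0.0508628627636737 63.2278311252594 F [-1.6  0.6 -0.4]
4 rows of [0.21 0.18] 32.97 turn -0.0002 radii 683 683
```

```bash
python3 -m creep '[[[0,0.5,40],[0,0,0]],[[0,0,40],[0,0,0]],[[0,0,35],[0,0,0]],[[0,0,20],[0,0,0]],[[0,0,5],[0,0,0]],[[0,0,3],[0,0,0]],[[0,0,0],[0,0,0]]]'
python3 -m creep '[[[0,0,1.5],[0,0,0]],[[0,0,1.5],[0,0,0]],[[0,0,0],[0,0,0]]]'
```

```text
clock: 27.78
eef_pos: [0.6773, -0.1087, -0.0084]
tool_rot: [0.74, 0.672, 0.001, 0.001]
ft_force: [0.0, 0.2, -0.8]
grip_width: 0.05
grasp_force: 63.2
clock: 28.15
eef_pos: [0.6766, -0.1082, -0.0125]
tool_rot: [0.74, 0.672, -0.0, -0.0]
ft_force: [0.4, 0.2, -1.2]
grip_width: 0.0503
grasp_force: 63.2
```

```bash
python3 -m creep '[[[0,0,1.5],[0,0,0]],[[0,0,1.5],[0,0,0]],[[0,0,0],[0,0,0]]]'
```

```text
clock: 28.52
eef_pos: [0.6764, -0.1083, -0.0159]
tool_rot: [0.74, 0.672, -0.0, -0.0]
ft_force: [-1.0, 0.5, -0.5]
grip_width: 0.0502
grasp_force: 63.2
```

```bash
python3 -m creep '[[[0,0,1],[0,0,0]],[[0,0,1],[0,0,0]],[[0,0,0],[0,0,0]]]'
```

```text
clock: 28.9
eef_pos: [0.6767, -0.1083, -0.0172]
tool_rot: [0.74, 0.672, 0.0, 0.0]
ft_force: [-0.9, -0.2, 1.9]
grip_width: 0.0497
grasp_force: 63.3
```

```bash
python3 -m creep '[[[0,0,0],[0,0,0]],[[0,0,0],[0,0,0]],[[0,0,0],[0,0,0]],[[0,0,0],[0,0,0]],[[0,0,-15],[0,0,0]],[[0,0,-40],[0,0,0]],[[0,0,-50],[0,0,0]],[[0,0,-40],[0,0,0]],[[0,0,0],[0,0,0]],[[0,0,0],[0,0,0]]]' 82
python3 - <<'E'
from h import *
for n in("side","top"):
    p=vision.camera(n);w=cloud(p);z=w[...,2]
    rect(w,n+" block",near(w,.675,-.108,.06)&(z>.035)&(z<.06))
    rect(w,n+" carton",near(w,.467,-.265,.12)&(z>.029)&(z<.045)&~near(w,.346,-.222,.055))
plan(466.5,-266,110,-17.2,6)
E
```

```text
clock: 30.15
eef_pos: [0.6765, -0.1083, 0.1279]
tool_rot: [0.74, 0.672, 0.0, 0.0]
ft_force: [0.0, 0.2, -0.9]
grip_width: 0.0819
grasp_force: 0.0
side block 387 [ 676.2 -108.8] [53.4 53.9] long deg -4.1 z 0.0438
side carton 2026 [ 465.8 -266.7] [173.3  62.1] long deg 72.9 z 0.0361
top block few 0
top carton 681 [ 452.3 -315. ] [65.5 62.4] long deg 72.7 z 0.036
clock 30.25 eef [ 675.5 -108.2  125.9] head -5.5 q6 1.51 tilt [-0.003  0.    -1.   ] grip 0.08200114433752587 0.0 F [ 1.1  0.6 -1. ]
6 rows of [-32.2  -29.58] 2.65 turn 0.034 radii 537 657
```

```bash
python3 -m creep '[[[-32.2,-29.6,0],[0,0,0.034]],[[-32.2,-29.6,0],[0,0,0.034]],[[-32.2,-29.6,0],[0,0,0.034]],[[-32.2,-29.6,0],[0,0,0.034]],[[-32.2,-29.6,0],[0,0,0.034]],[[-32.2,-29.6,0],[0,0,0.034]],[[0,0,0],[0,0,0]],[[0,0,0],[0,0,0]]]' 85
python3 -c "
from h import *
plan(466.6,-266,-26,-17.2,4)"
```

```text
clock: 31.25
eef_pos: [0.4674, -0.2659, 0.1267]
tool_rot: [0.805, 0.593, -0.0, -0.001]
ft_force: [-0.5, 0.7, 0.8]
grip_width: 0.085
grasp_force: 0.0
clock 31.25 eef [ 467.4 -265.9  126.7] head -17.2 q6 1.35 tilt [-0.001  0.001 -1.   ] grip 0.08497183359355812 0.0 F [-0.5  0.7  0.8]
4 rows of [-0.09 -0.17] 38.17 turn -0.0 radii 537 537
```

```bash
python3 -m creep '[[[0,-0.5,45],[0,0,0]],[[0,0,45],[0,0,0]],[[0,0,30],[0,0,0]],[[0,0,20],[0,0,0]],[[0,0,10],[0,0,0]],[[0,0,0],[0,0,0]]]'
python3 -m creep '[[[0,0,0],[0,0,0]],[[0,0,0],[0,0,0]],[[0,0,0],[0,0,0]],[[0,0,0],[0,0,0]],[[0,0,0],[0,0,0]]]' 52
```

```text
clock: 32.0
eef_pos: [0.4671, -0.2652, -0.0234]
tool_rot: [0.804, 0.594, -0.0, -0.001]
ft_force: [0.0, -0.7, -0.4]
grip_width: 0.0847
grasp_force: 0.0
clock: 32.62
eef_pos: [0.468, -0.2664, -0.0213]
tool_rot: [0.805, 0.594, 0.001, 0.001]
ft_force: [0.3, 1.8, 5.2]
grip_width: 0.0611
grasp_force: 68.2
```

```bash
python3 -m creep '[[[0,0,-10],[0,0,0]],[[0,0,-30],[0,0,0]],[[0,0,-40],[0,0,0]],[[0,0,-50],[0,0,0]],[[0,0,0],[0,0,0]],[[0,0,0],[0,0,0]]]'
python3 -c "
from h import *
plan(467.6,284.7,115,-8,12)"
```

```text
clock: 33.38
eef_pos: [0.4661, -0.2655, 0.1066]
tool_rot: [0.805, 0.593, -0.0, -0.001]
ft_force: [-0.8, -0.1, -4.1]
grip_width: 0.061
grasp_force: 67.3
clock 33.375 eef [ 466.1 -265.5  106.6] head -17.2 q6 1.35 tilt [-0.002  0.001 -1.   ] grip 0.06097507645959027 67.31422305107117 F [-0.8 -0.1 -4.1]
12 rows of [ 44.75 -10.18] -0.7 turn -0.0134 radii 477 547
```

```bash
python3 -m creep '[[[22,-5,-5],[0,0,-0.007]],[[45,-10,0],[0,0,-0.013]],[[45,-10,0],[0,0,-0.013]],[[45,-10,0],[0,0,-0.013]],[[45,-10,0],[0,0,-0.013]],[[45,-10,0],[0,0,-0.013]],[[45,-10,0],[0,0,-0.013]],[[45,-10,0],[0,0,-0.013]],[[45,-10,0],[0,0,-0.013]],[[45,-10,0],[0,0,-0.013]],[[45,-10,0],[0,0,-0.013]],[[45,-10,0],[0,0,-0.013]]]'
python3 -m creep '[[[22,-5,0],[0,0,-0.007]],[[0,0,0],[0,0,0]],[[0,0,0],[0,0,0]]]'
python3 - <<'E'
from h import *
plan(467.6,284.7,0,-8,4)
for n in("top","side"):
    p=vision.camera(n);w=cloud(p);z=w[...,2];c=p["image"].astype(int)
    b=near(w,.467,.285,.12)&(z>.11)&(z<.185)&(c[...,2]-c[...,0]>40)
    rect(w,n+" carton",b);print(np.nanpercentile(z[b],[1,99]).round(4) if b.any() else "")
    cv2.imwrite(f"pics/{n}5.png",p["image"][100:300,60:260].repeat(3,0).repeat(3,1))
E
```

```text
clock: 34.88
eef_pos: [0.4715, 0.2636, 0.1097]
tool_rot: [0.758, 0.652, -0.003, -0.0]
ft_force: [0.2, -0.5, -2.7]
grip_width: 0.0609
grasp_force: 67.1
clock: 35.25
eef_pos: [0.471, 0.2842, 0.1112]
tool_rot: [0.756, 0.654, -0.002, 0.0]
ft_force: [0.9, 0.2, -3.3]
grip_width: 0.061
grasp_force: 67.1
clock 35.25 eef [471.  284.2 111.2] head -8.2 q6 2.26 tilt [-0.002 -0.002 -1.   ] grip 0.06095443568456763 67.07851767539978 F [ 0.9  0.2 -3.3]
4 rows of [ 0.01 -0.87] 27.81 turn -0.0011 radii 547 549
top carton 15 [490.9 218.6] [43.5  7.9] long deg 70.3 z 0.1676
[0.1659 0.1709]
side carton 298 [468.3 265.7] [137.5  60.4] long deg 82.0 z 0.1687
[0.1593 0.1721]
```

```bash
python3 -m creep '[[[1,-2,25],[0,0,0]],[[0.5,-2,25],[0,0,0]],[[0,0,20],[0,0,0]],[[0,0,5],[0,0,0]],[[0,0,0],[0,0,0]]]'
python3 -m creep '[[[0,0,1.5],[0,0,0]],[[0,0,1.5],[0,0,0]],[[0,0,0],[0,0,0]]]'
```

```text
clock: 35.98
eef_pos: [0.4683, 0.2871, 0.0377]
tool_rot: [0.756, 0.654, -0.0, 0.0]
ft_force: [-0.2, 0.0, -3.4]
grip_width: 0.0607
grasp_force: 67.0
clock: 36.35
eef_pos: [0.4682, 0.2878, 0.0347]
tool_rot: [0.756, 0.655, 0.0, 0.0]
ft_force: [-0.1, 0.6, -4.0]
grip_width: 0.0608
grasp_force: 67.0
```

```bash
python3 -m creep '[[[-0.5,0,1.5],[0,0,0]],[[-0.5,0,1.5],[0,0,0]],[[0,0,0.5],[0,0,0]],[[0,0,0],[0,0,0]]]'
```

```text
clock: 36.85
eef_pos: [0.4678, 0.2867, 0.0308]
tool_rot: [0.756, 0.655, -0.0, -0.0]
ft_force: [-0.7, 0.3, -4.3]
grip_width: 0.0609
grasp_force: 67.0
```

```bash
python3 -m creep '[[[0,0,1],[0,0,0]],[[0,0,1],[0,0,0]],[[0,0,0],[0,0,0]]]'
```

```text
clock: 37.22
eef_pos: [0.4679, 0.2867, 0.0288]
tool_rot: [0.756, 0.655, -0.0, -0.0]
ft_force: [1.2, 0.1, -3.0]
grip_width: 0.061
grasp_force: 67.2
```

Barely touching, so I'll lower 0.8 mm more, release and rise.

```bash
python3 -m creep '[[[0,0,0.8],[0,0,0]],[[0,0,0],[0,0,0]]]'
python3 -m creep '[[[0,0,0],[0,0,0]],[[0,0,0],[0,0,0]],[[0,0,0],[0,0,0]],[[0,0,0],[0,0,0]],[[0,0,-10],[0,0,0]],[[0,0,-30],[0,0,0]],[[0,0,-40],[0,0,0]],[[0,0,-40],[0,0,0]],[[0,0,-30],[0,0,0]],[[0,0,0],[0,0,0]],[[0,0,0],[0,0,0]]]' 84
```

```text
clock: 37.48
eef_pos: [0.4679, 0.2867, 0.0287]
tool_rot: [0.756, 0.655, 0.0, 0.0]
ft_force: [-2.9, -1.2, 2.5]
grip_width: 0.061
grasp_force: 67.7
clock: 38.85
eef_pos: [0.4675, 0.2865, 0.1776]
tool_rot: [0.756, 0.655, -0.0, -0.0]
ft_force: [-0.2, -0.8, 0.0]
grip_width: 0.0838
grasp_force: 0.0
```

```bash
python3 -m creep '[[[-50,0,0],[0,0,0]],[[-50,0,0],[0,0,0]],[[-50,0,0],[0,0,0]],[[-50,0,0],[0,0,0]],[[0,0,0],[0,0,0]],[[0,0,0],[0,0,0]]]'
python3 - <<'E'
from h import *
for n in("top","side"):
    p=vision.camera(n);w=cloud(p);z=w[...,2];c=p["image"].astype(int)
    rect(w,n+" carton",near(w,.467,.285,.12)&(z>.078)&(z<.095))
    rect(w,n+" scale",box(w,.467,.285,82,.11,.083)&(z>.043)&(z<.1))
    rect(w,n+" block",near(w,.675,-.108,.05)&(z>.035)&(z<.06));rect(w,n+" roll",near(w,.483,.006,.04)&(z>.042)&(z<.06));rect(w,n+" stapler",box(w,.691,.104,95,.07,.04)&(z>.035)&(z<.06))
cv2.imwrite("pics/end.png",p["image"])
o=bot.get_obs();print(o["clock"],o["ft_force"],o["eef_pos"])
E
```

```text
clock: 39.6
eef_pos: [0.439, 0.0888, 0.1772]
tool_rot: [0.756, 0.655, -0.001, -0.001]
ft_force: [0.1, -0.1, 0.0]
grip_width: 0.0838
grasp_force: 0.0
top carton 367 [478.8 353.7] [37.6 62.9] long deg -5.0 z 0.0857
top scale 784 [478.  356.1] [ 52.8 142.7] long deg -7.8 z 0.0525
top block 426 [ 677.8 -106.6] [50.7 51.7] long deg -5.2 z 0.0439
top roll 320 [484.1   8.2] [53.5 52.8] long deg 0.5 z 0.0478
top stapler 574 [692.9 104.5] [ 33.2 111.5] long deg -86.2 z 0.0451
side carton 565 [462.6 251.9] [107.9  61.8] long deg 81.8 z 0.0859
side scale 1673 [466.7 284.1] [201.1 144. ] long deg 81.9 z 0.0517
side block 384 [ 676.  -108.7] [53.6 51.8] long deg 85.0 z 0.0438
side roll 244 [482.1   5.1] [55.  51.8] long deg 72.3 z 0.0474
side stapler 363 [690.7 103.5] [ 32.6 117.3] long deg -84.9 z 0.0451
39.7 [ 0.18378678 -0.09407057  0.51495458] [0.43932378 0.08965773 0.17751804]
```

View pics/end.png

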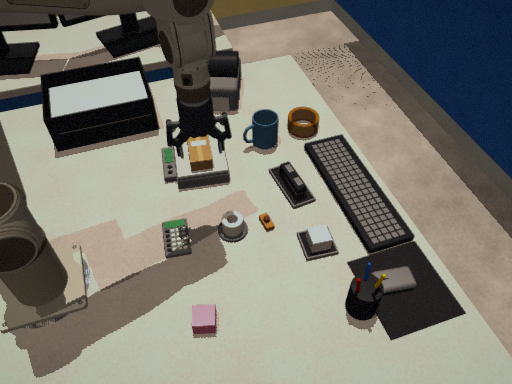

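The side picture shows the parcel centred on the scale (200,155), the stapler in the tray (292,182), the roll on the post (232,225) and the block in the holder (318,240). The mug (264,128), pen cup (365,297) and pink block (204,318) haven't moved.

```bash
python3 -c "
from workcell import workorder
print(workorder.job_done())"
```

```text
the job is handed in; nothing more can be done
None
```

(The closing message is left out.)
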